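# Snap the grease gun onto the spindle's tilted nipple and hold the stroke

## Robot

A 6-joint arm with a two-finger parallel gripper is mounted at the origin on the work surface. World frame = base frame: x ahead of the robot, y to its left, z up, the work surface at z = 0. Lengths are in m, angles in degrees, forces in N, time in s.
With the tool pointing down it reaches from about 0.375 to 0.9 m from the base axis. Payload 3.1 kg.
Tool frame: the origin (TCP) lies on the centre line of the jaws, within the pads' length; the fingertips stand finger_overhang ahead of it and the grasp point (between the pads) lies 5 mm behind it (finger_overhang is the distance from the TCP to the fingertips, in m); z points along the fingers, y is the line along which they close (so a half turn about z gives the same grasp; the last joint's range is limited). The gripper opens to 87 mm and grips with 3 to 60 N. Pads are 19 mm wide; open, the fingers measure 117 mm over their backs; the gripper's body (75 mm by 190 mm) begins 51 mm behind the grasp point.
Start: joints at [-87.004, 30.224, 82.088, -0, 67.689, -10.227], TCP at [0.143, -0.608, 0.237] pointing down, gripper open.
Joint ranges: [-176.69, 176.69], [-43.24, 126.21], [12.49, 139.97], [-82, 262], [0, 151.66], [-163.58, 163.58]. Speed limits (degrees/s): [159.86, 159.86, 180, 180, 180, 180].

## Interface

Orientations are given as a 3x3 rotation matrix whose columns are the frame's x, y, z axes.
In Python, from rig import read_state, capture, calibration, hand_in, finger_overhang gives the robot as it stands.
- The arm moves only by the tool send_rows, never from a script. Its argument "plan" is a list of rows, each a list of 5 numbers: the closure in counts, from 0 (fully open) to 255 (shut), then the shift along the tool's x, y, z in m, then the turn about the tool's z in rad. A call has 1 to 20 rows; each row shifts and turns the commanded pose from where the row before left it, along the tool's axes as they then stand; what a row does not reach is not made up. A row lasts 1/12 s, in which the tool goes at most 41.7 mm and 7.16 degrees, less where a joint would pass 70% of its speed; a pose out of reach is approached as far as the arm can. A call is refused whole if a number of a shift passes 0.0417 or a number of a turn 0.125, either way. A call with a gripper value outside its range is refused whole. The fingers move at their own pace and stop on an object; the grip force is fixed at half the most. Time passes only in rows, so rows that do not move let the fingers close. It gives the time, the measured TCP pose, the force, the opening and the grip force at its end, in the units of the state.
- read_state(): the state, without advancing time (a new reading comes with each control period).
- capture(name): name is "scene" or "top" or "wrist"; returns (picture, depth): 400x640x3 uint8, blue, green, red; 400x640 float32, m along the optical axis (not along the pixel's ray), 0 where there is no reading.
- calibration(name): a dict with "fx", "fy", "cx", "cy" (pixels), "xyz" and "rotation" of the camera in the world. Camera axes: x right, y down, z forward; pixel columns grow to the right and rows downward; lengths in m; the calibration is good to about 2 mm. A picture is of the moment at which its call begins: read the wrist's pose just before it. calibration takes no time and is no camera call; for the wrist camera it gives the pose at the moment of the call.
- hand_in(): hands the job in; it is judged then, once.
The state is a dict: "time_s": time; "joint_positions": joint angles; "qvel": joint speeds; "tau": joint torques, N m; "position": TCP position; "tcp_rot": TCP orientation; "force": force on the tool from outside, world axes, zero at the start; "moment": the same for the moment, N m; "opening": opening from 0.0 (shut) to 1.0 (fully open); "grasp_force": force on a finger pad.
Only numpy, scipy, OpenCV 4.12 (cv2) and the standard library are available. Lean on these libraries where they do the work, as an engineer would, in place of code of your own. Each camera call takes 0.05 s, during which the arm holds its last target. There are 200 camera calls.

## Task

Grease the polishing spindle: lift the blue push-type grease gun out of its wooden holder, press its coupler squarely onto the tilted brass nipple on the spindle's front bearing until it snaps home, then go on pushing along the nipple's axis until the sprung nipple is pushed in well past half of its stroke. The program finishes while holding: keep gripping the gun and keep the nipple pushed in, do not let go or put the gun down. Leave everything else on the bench where it is.

Things in the scene. Friction and masses are not known exactly. Their poses are not given: they have to be found in the camera images.
- gun_grip (a point): Centre of the grip of the loose grease gun, on its axis, 72 mm above its bottom end; z points from coupler to end cap. It starts upright, coupler down, in the holder. From the bottom end: steel coupler cup 34 mm diameter to 24 mm; dark neck 24 mm dia. to 42; black flange 48 mm dia. to 48 (fingertips can bear on it); blue grip 30 mm dia. to 108; black cap to 112 mm.
- gun_seat (a point): Roof of the coupler's cup, on the gun's axis 20 mm above its bottom end; z as gun_grip. The cup opens downwards, 24 mm wide, 20 mm deep. Four sprung balls inside, 8 mm above the bottom end, leave an 11 mm opening; the nipple's head forces them apart at about 6 N and they snap in behind it. Entry tolerates about 3 mm off-centre. Home, this point meets the nipple's tip.
- gun: The whole grease gun (about 0.29 kg), round about its z axis; origin at the centre of its bottom (coupler) end, z along the gun towards its end cap.
- nipple_tip (a point): Tip of the brass nipple. z is the nipple's axis, pointing outwards: up, tilted 0.2 to 0.5 rad towards the robot's side. Head: cone from 8 mm diameter at the tip to 16 mm at 6.5 mm below, back to a 10 mm stem at 11 mm below. The stem enters a dark sleeve of 24 mm diameter 36 mm below the tip. The tilt joint is stiff and keeps its angle. Gun home: gun_seat is here, both z agree.
- nipple (a joint): How far the nipple is pushed into its sleeve along its axis, in m: 0 out, 0.012 fully in (hard stop). A spring holds it out: it starts to move at 9 N and needs 13.8 N at 0.012.
- spindle: Fixed polishing spindle: base plate 220 x 100 x 12 mm, two green bearings (tops at 68 mm), a white felt wheel between them (top at 88 mm). Origin on the bench under the front bearing, which carries the nipple; x points along the shaft away from the nipple end (plate from -50 to +170 mm in x). The nipple leans towards -x; its tilt joint is 80 mm above the origin.
- holder: Fixed plywood block 90 x 90 x 40 mm with a hole of 39 mm diameter and 25 mm depth in its top centre, in which the gun stands (its bottom end 15 mm above the bench). Origin at the centre of the underside.
- wax_tin: Green tin, 48 mm diameter, 50 mm high, to be left alone. Origin at the centre of its underside.
- screwdriver: Screwdriver lying on the bench, to be left alone.
- reed_block: Wooden accordion reed block 35 x 150 x 30 mm, to be left alone.
- button_tray: Blue tray with accordion buttons, 80 x 140 x 25 mm, to be left alone.
- glue_bottle: White bottle, 52 mm diameter, 130 mm high, to be left alone.
- brush: Brush lying on the bench, to be left alone.
- mug: Blue mug, 80 mm diameter, 90 mm high, to be left alone.
There are look-alikes about, which are no part of the job. Leave any pink or turquoise look-alike of the gun alone.

How it is judged (in metres and radians):
On the way, in this order (a step that is already met when the one before it is completed fails the run):
1. the gun is lifted out of its holder and held clear of it in the gripper (z of gun in the frame of holder above 0.05 m and contact force between gun and the fingers above 2 N and contact force between gun and holder below 0.2 N), for 0.2 s.
2. the coupler has snapped squarely home on the nipple (distance between gun_seat and nipple_tip below 0.003 m and angle between the z axis of gun_seat and the z axis of nipple_tip, either way round below 0.12 rad), for 0.1 s.
At the end, for the whole second after the job is handed in: The gun is still gripped (over 2 N), its coupler home on the nipple (cup roof within 3 mm of the nipple tip, axes within 0.12 rad), and the nipple held more than 6 mm into its 12 mm stroke; the fingers do not press on the spindle (all of step 2 and value of joint nipple above 0.006 m and contact force between gun and the fingers above 2 N and contact force between the fingers and spindle below 1 N); the arm keeps its last pose, push and grip.
It fails at once if a bystander is moved more than 30 mm (distance of any of wax_tin, screwdriver, reed_block, button_tray, glue_bottle, brush, mug from where it was at the start of the episode above 0.03 m).
It also fails if it takes over 38 s, if anything falls off the work surface, if the arm or the gripper's body presses on something with over 40 N, if the wrist force passes 120 N, or if a joint passes its speed limit or range.

## Working session

There is one attempt and no reset: what is moved stays moved. The work goes in short steps, Python scripts to look and compute and a tool call to move; the robot and the scene stay as the last step left them, time stands still between calls to the robot, and variables do not carry over. Pictures are saved under pics/ and viewed, at most 10 in all, crops included, and the job is handed in when it is done.

Besides the shell and the picture viewer there is one more tool, called after "Call:" by a JSON object that holds its "method" and its "body", one argument or row to a line. send_rows: Moves the arm, as the interface text tells. Its arguments: {"type":"object","properties":{"plan":{"type":"array","items":{"type":"array","items":{"type":"number"}}}},"required":["plan"]}

```bash
mkdir -p pics; ls
cat > h.py <<'E'
import numpy as np, cv2
from rig import read_state, capture, calibration, hand_in, finger_overhang
def ray(cal,u,v):
    d=np.array([(u-cal["cx"])/cal["fx"],(v-cal["cy"])/cal["fy"],1.]); return np.array(cal["xyz"]),np.array(cal["rotation"])@d
def pts(cal,depth):
    v,u=np.mgrid[0:depth.shape[0],0:depth.shape[1]]
    d=np.stack([(u-cal["cx"])/cal["fx"],(v-cal["cy"])/cal["fy"],np.ones(u.shape)],-1)*depth[...,None]
    return d@np.array(cal["rotation"]).T+np.array(cal["xyz"])
def snap(n,tag):
    c=calibration(n); im,d=capture(n); np.savez(f"pics/{tag}.npz",im=im,d=d,**c); cv2.imwrite(f"pics/{tag}.png",im); return c,im,d
E
python3 - <<'E'
from h import *
print(finger_overhang); s=read_state(); print({k:np.round(v,3).tolist() for k,v in s.items()})
for n in("scene","top","wrist"):
    c,im,d=snap(n,n+"0"); print(n,c["xyz"],np.round(c["rotation"],3).tolist(),c["fx"],c["cx"],c["cy"])
E
```

```text
pics
0.014
{'time_s': 0.0, 'joint_positions': [-87.004, 30.279, 82.155, -0.002, 67.688, -10.228], 'qvel': [0.024, -0.023, 0.007, 0.054, -0.05, 0.054], 'tau': [-0.001, -44.004, -17.659, 0.063, 0.058, -0.0], 'position': [0.143, -0.608, 0.236], 'tcp_rot': [[0.973, 0.229, -0.0], [0.229, -0.973, 0.002], [0.0, -0.002, -1.0]], 'force': [0.502, -0.805, -0.169], 'moment': [0.018, -0.017, 0.017], 'grasp_force': 0.0, 'opening': 1.003}
scene [1.36609824 0.64667907 1.17704088] [[-0.609, 0.574, -0.547], [0.793, 0.427, -0.435], [-0.016, -0.699, -0.715]] 476.6049870555422 321.208100378236 201.64188021470474
top [0.35289537 0.00494898 1.52740492] [[-0.027, -0.99, 0.138], [-1.0, 0.027, 0.001], [-0.005, -0.138, -0.99]] 453.5372252072276 320.58431013607157 210.21763571422565
wrist [ 0.21840953 -0.58965703  0.38304095] [[0.228, -0.933, -0.278], [-0.974, -0.22, -0.062], [-0.003, 0.285, -0.958]] 297.86406246261987 319.1284133854706 201.69569132985197
```

View pics/scene0.png

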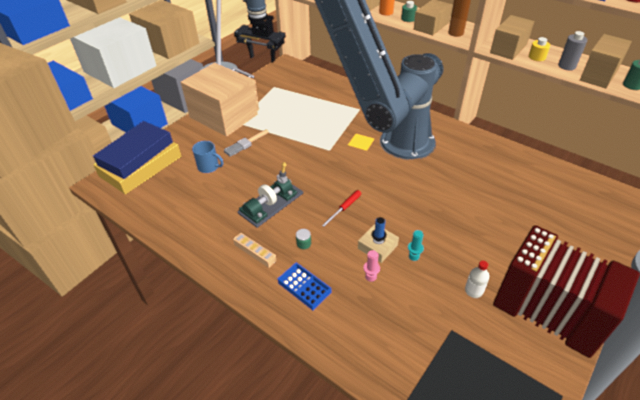

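View pics/top0.png

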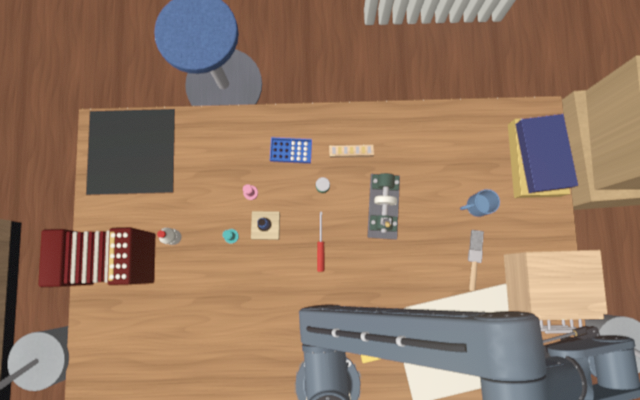

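The candidates are: the blue gun in its wooden holder (top 264,224; scene 380,230), the pink look-alike (top 250,192; scene 372,265) and the turquoise look-alike (top 230,236; scene 416,245). The mug and tray are also blue, but they have the wrong shape. I choose the gun in the holder. The nipple is at the end of the spindle nearest the robot (top 387,223; scene 283,172).

Run:
```python
from h import *
T=np.load("pics/top0.npz");S=np.load("pics/scene0.npz")
def crop(D,u,v,r=25,k=10):
    a=D["im"][v-r:v+r,u-r:u+r]; return cv2.resize(a,None,fx=400/(2*r),fy=400/(2*r),interpolation=cv2.INTER_NEAREST)
g=np.hstack([np.vstack([crop(T,264,224),crop(S,379,235)])[:, :],np.vstack([crop(T,386,205,35),crop(S,275,190,35)])])
cv2.imwrite("pics/crop1.png",cv2.resize(g,(600,600),interpolation=cv2.INTER_AREA))
for n,D in(("top",T),("scene",S)):
    P=pts(D,D["d"]); im=D["im"]; h=cv2.cvtColor(im,cv2.COLOR_BGR2HSV)
    for nm,reg in (("gun",(0.35,0.65,-0.05,0.35)),("spin",(0.3,0.75,-0.4,-0.05))):
        m=(P[...,0]>reg[0])&(P[...,0]<reg[1])&(P[...,1]>reg[2])&(P[...,1]<reg[3])&(D["d"]>0)
        if nm=="gun":
            mm=m&(P[...,2]>0.09)&(h[...,0]>105)&(h[...,0]<130)&(h[...,1]>120)
            v,u=np.where(mm); print(n,nm,mm.sum(),u.mean(),v.mean(),np.round(np.median(P[mm],0),4),P[mm][:,2].max())
            hb=m&(P[...,2]>0.034)&(P[...,2]<0.046); q=P[hb]; r=cv2.minAreaRect(q[:,:2].astype(np.float32)); print("holder",hb.sum(),r)
        else:
            mm=m&(P[...,2]>0.006)&(P[...,2]<0.018)&(h[...,2]<90); r=cv2.minAreaRect(P[mm][:,:2].astype(np.float32)); print(n,"plate",mm.sum(),r, cv2.boxPoints(r).round(3).tolist())
            for lo in np.arange(.09,.16,.008):
                mm=m&(P[...,2]>lo)&(P[...,2]<=lo+.008)
                if mm.any(): print(round(lo,3),mm.sum(),np.round(P[mm].mean(0),4),np.round(np.median(h[mm],0)))
```

```text
<stdin>:13: RuntimeWarning: Mean of empty slice.
  ret = ret.dtype.type(ret / rcount)
  return _methods._mean(a, axis=axis, dtype=dtype,
  ret = um.true_divide(
Traceback (most recent call last):
ValueError: zero-size array to reduction operation maximum which has no identity
```

View pics/crop1.png

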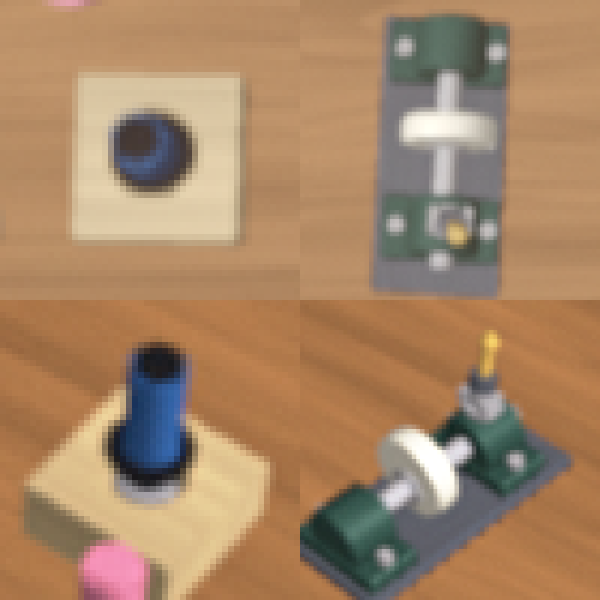

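The crop confirms the blue gun: black cap and blue grip, standing in the plywood holder, with its cap at about (261,222) in top. The brass nipple is at about top (386,225) and scene (280,164), leaning towards the robot.

Run:
```python
from h import *
T=np.load("pics/top0.npz");S=np.load("pics/scene0.npz")
def tri(a,b):
    (o1,d1),(o2,d2)=ray(T,*a),ray(S,*b); A=np.stack([d1,-d2],1); t=np.linalg.lstsq(A,o2-o1,rcond=None)[0]
    p,q=o1+t[0]*d1,o2+t[1]*d2; return ((p+q)/2).round(4),np.linalg.norm(p-q).round(4)
for n,D,ps in(("top",T,[(261,222),(265,225),(386,225),(388,224),(385,190),(270,215)]),("scene",S,[(380,221),(381,230),(281,165)])):
    P=pts(D,D["d"])
    for u,v in ps: print(n,u,v,D["d"][v,u],P[v,u].round(4))
print("cap",tri((261.9,222.6),(379.9,220.2)))
# brass by colour
for D,b in((T,(375,215,400,235)),(S,(270,155,295,180))):
    u0,v0,u1,v1=b; h=cv2.cvtColor(D["im"][v0:v1,u0:u1],cv2.COLOR_BGR2HSV).astype(int)
    m=(abs(h[...,0]-23)<7)&(h[...,1]>110)&(h[...,2]>110); v,u=np.where(m); print([(a+u0,c+v0) for a,c in zip(u,v)])
# holder top outline in top
h=cv2.cvtColor(T["im"],cv2.COLOR_BGR2HSV).astype(int); m=np.zeros(h.shape[:2],np.uint8); m[205:245,245:285]=((h[...,1]<95)&(h[...,2]>150))[205:245,245:285]
c=max(cv2.findContours(m,0,2)[0],key=cv2.contourArea); r=cv2.minAreaRect(c); print(r)
o,d=ray(T,*r[0]); print("holder",o+d*(0.04-o[2])/d[2])
for p in((391.0,174.5),(368,205),(401,205)):
    pass
bx=[(386.5-1+ (x-450)*70/300,0) for x in(0,)]
for x,y in((388,15),(508,22),(372,290),(497,297)):
    o,d=ray(T,351+(x-300)*70/300,170+y*70/300); print((o+d*(0.012-o[2])/d[2]).round(4))
```

```text
top 261 222 1.4090466 [0.5164 0.1927 0.1277]
top 265 225 1.4114277 [0.5071 0.1808 0.124 ]
top 386 225 1.3969995 [ 0.4956 -0.1936  0.1365]
top 388 224 1.3946189 [ 0.4982 -0.1994  0.1393]
top 385 190 1.4955018 [ 0.62   -0.2074  0.0544]
top 270 215 1.5021422 [0.5494 0.1747 0.0383]
scene 380 221 1.4098314 [0.5218 0.1961 0.1258]
scene 381 230 1.4206195 [0.5289 0.2064 0.0989]
scene 281 165 1.7829922 [ 4.035e-01 -3.063e-01 -1.000e-04]
cap (array([0.5151, 0.1913, 0.1202]), np.float64(0.001))
[(np.int64(387), np.int64(223)), (np.int64(388), np.int64(223)), (np.int64(388), np.int64(225)), (np.int64(389), np.int64(225)), (np.int64(388), np.int64(226))]
[(np.int64(283), np.int64(162)), (np.int64(284), np.int64(162)), (np.int64(285), np.int64(162)), (np.int64(282), np.int64(163)), (np.int64(283), np.int64(163)), (np.int64(284), np.int64(163)), (np.int64(285), np.int64(163)), (np.int64(282), np.int64(164)), (np.int64(283), np.int64(164)), (np.int64(284), np.int64(164)), (np.int64(285), np.int64(164)), (np.int64(286), np.int64(164)), (np.int64(282), np.int64(165)), (np.int64(283), np.int64(165)), (
[... 281 characters left out ...]
67)), (np.int64(284), np.int64(167)), (np.int64(285), np.int64(167)), (np.int64(282), np.int64(168)), (np.int64(283), np.int64(168)), (np.int64(284), np.int64(168)), (np.int64(282), np.int64(169)), (np.int64(283), np.int64(169)), (np.int64(284), np.int64(169)), (np.int64(282), np.int64(170)), (np.int64(283), np.int64(170)), (np.int64(284), np.int64(170)), (np.int64(282), np.int64(171)), (np.int64(283), np.int64(171)), (np.int64(284), np.int64(171)), (np.int64(282), np.int64(172)), (np.int64(283), np.int64(172))]
((265.0, 225.0), (28.0, 28.0), 90.0)
holder [0.51635077 0.19134811 0.04      ]
[ 0.6861 -0.1703  0.012 ]
[ 0.6777 -0.2654  0.012 ]
[ 0.4675 -0.1485  0.012 ]
[ 0.4594 -0.2457  0.012 ]
```

Call:
{"method": "send_rows", "body": {
  "plan": [
    [0,0.035,-0.015,0.002,0],
    [0,0.035,-0.015,0.002,0],
    [0,0.035,-0.015,0.002,0],
    [0,0.035,-0.015,0.002,0],
    [0,0.035,-0.015,0.002,0],
    [0,0.035,-0.015,0.002,0],
    [0,0.035,-0.015,0.002,0],
    [0,0.035,-0.015,0.002,0],
    [0,0.035,-0.015,0.002,0],
    [0,0,0,0,0.108],
    [0,0,0,0,0.108],
    [0,0,0,0,0.108],
    [0,0,0,0,0]
  ]
}}

```text
time_s: 1.23
position: [0.4191, -0.4044, 0.2182]
tcp_rot: [[0.996, -0.094, -0.0], [-0.094, -0.996, 0.001], [-0.0, -0.0, -1.0]]
force: [0.3, -0.3, -0.5]
opening: 1.005
grasp_force: 0.0
```

Run:
```python
from h import *
c,im,d=snap("wrist","w1"); s=read_state(); print(s["time_s"],s["position"],np.round(s["tcp_rot"],4).tolist(),c["xyz"])
```

```text
1.2833 [ 0.41882745 -0.40458057  0.21827924] [[0.9959, -0.0904, -0.0004], [-0.0904, -0.9959, 0.0005], [-0.0004, -0.0005, -1.0]] [ 0.49628748 -0.41136071  0.36554004]
```

View pics/w1.png

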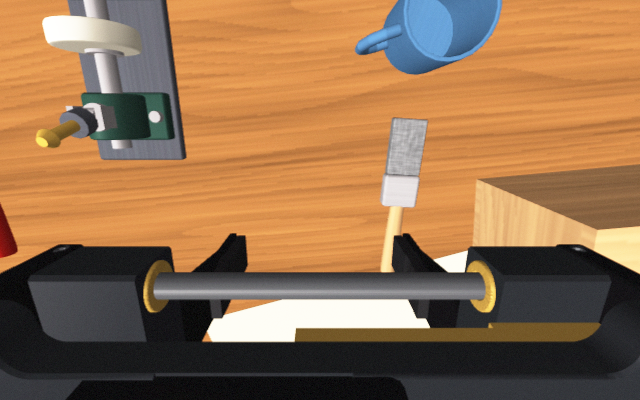

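The tip is at (40,139) with the brass head around (45,137), and the dark sleeve mouth is at about (75,124). Now a view from the other side.

Call:
{"method": "send_rows", "body": {
  "plan": [
    [0,0,-0.04,0,0],
    [0,0,-0.04,0,0],
    [0,0,-0.04,0,0],
    [0,0,-0.04,0,0],
    [0,0,-0.04,0,0],
    [0,0,-0.04,0,0],
    [0,0,-0.04,0,0],
    [0,0,-0.04,0,0],
    [0,0,-0.04,0,0],
    [0,0,0,0,0]
  ]
}}

```text
time_s: 2.12
position: [0.4507, -0.0402, 0.2185]
tcp_rot: [[0.996, -0.084, -0.002], [-0.084, -0.996, 0.004], [-0.002, -0.003, -1.0]]
force: [-0.9, -0.4, 0.5]
opening: 1.003
grasp_force: 0.0
```

Run:
```python
from h import *
c,im,d=snap("wrist","w2"); s=read_state(); print(s["time_s"],s["position"])
A=np.load("pics/w1.npz")
a=cv2.resize(A["im"][80:190,20:200],(800,489),interpolation=cv2.INTER_CUBIC) if 0 else cv2.resize(A["im"][80:180,20:130],(396,360),interpolation=cv2.INTER_CUBIC)
cv2.imwrite("pics/w2c.png",np.vstack([cv2.resize(im[:240],(640,240)),np.pad(a[:, :396],((0,0),(0,244),(0,0)))]))
P=pts(c,d);h=cv2.cvtColor(im,cv2.COLOR_BGR2HSV).astype(int)
for n,D in(("w1",A),("w2",dict(im=im,d=d,**c))):
    h=cv2.cvtColor(D["im"],cv2.COLOR_BGR2HSV).astype(int); P=pts(D,D["d"])
    m=(h[...,0]>19)&(h[...,0]<32)&(h[...,1]>130)&(P[...,2]>.07)&(P[...,2]<.16)&(abs(P[...,0]-.5)<.06)&(abs(P[...,1]+.2)<.06)
    v,u=np.where(m); print(n,m.sum(),u.min(),u.max(),v.min(),v.max())
    q=P[m]; mu=q.mean(0); w=np.linalg.svd(q-mu,full_matrices=False)[2][0]; w*=np.sign(w[2]); t=(q-mu)@w; print(mu.round(4),w.round(3),np.percentile(t,[0,2,50,98,100]).round(4),"end",(mu+w*t.max()).round(4))
```

```text
2.1667 [ 0.45149936 -0.04315222  0.21854851]
w1 237 36 77 122 146
[ 0.499  -0.2002  0.1295] [-0.291  0.176  0.94 ] [-0.0271 -0.0243  0.0035  0.0073  0.0078] end [ 0.4968 -0.1988  0.1369]
w2 516 493 527 119 145
[ 0.5001 -0.1951  0.1246] [-0.322 -0.041  0.946] [-0.0253 -0.0235  0.0051  0.0116  0.0123] end [ 0.4961 -0.1956  0.1361]
```

View pics/w2c.png

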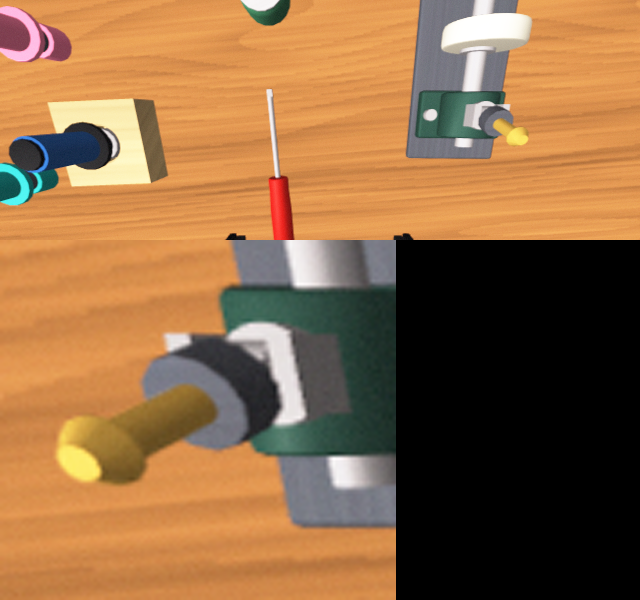

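The tip in w1 is at about (41.7,141) and the stem enters the sleeve at about (76,124). In w2 the tip is at about (519,138). The gun in its holder is at w2 (85,147), with the pink and turquoise look-alikes beside it.

Run:
```python
from h import *
L=[]
for n,fl in(("w1",1),("w2",-1)):
    D=np.load(f"pics/{n}.npz"); h=cv2.cvtColor(D["im"],cv2.COLOR_BGR2HSV).astype(int); P=pts(D,D["d"])
    m=(h[...,0]>16)&(h[...,0]<34)&(h[...,1]>110)&(P[...,2]>.08)&(P[...,2]<.16)&(abs(P[...,0]-.5)<.06)&(abs(P[...,1]+.2)<.06)
    v,u=np.where(m); q=np.stack([u,v],1).astype(float); mu=q.mean(0); w=np.linalg.svd(q-mu,full_matrices=False)[2][0]
    if w[1]<0: w=-w
    t=(q-mu)@w; s=(q-mu)@[-w[1],w[0]]
    # slice midlines
    C=[];W=[]
    for a in np.arange(t.min(),t.max(),2):
        k=(t>=a)&(t<a+2); C.append((a+1,(s[k].min()+s[k].max())/2)); W.append(np.ptp(s[k])+1)
    C=np.array(C); W=np.array(W); print(n,m.sum(),mu.round(1),w.round(3),W.round(1).tolist(),C[:,1].round(1).tolist())
    p=np.polyfit(C[1:-1,0],C[1:-1,1],1); nrm=np.array([-w[1],w[0]])
    pt=lambda a: mu+w*a+nrm*np.polyval(p,a)
    o,d1=ray(D,*pt(t.min())); _,d2=ray(D,*pt(t.max())); pn=np.cross(d1,d2); pn/=np.linalg.norm(pn)
    V=h[...,2]; reg=m&(V>0.88*V[m].max()); cc=cv2.connectedComponentsWithStats(reg.astype(np.uint8))
    k=1+np.argmax(cc[2][1:,4]); tipc=cc[3][k]; print(" bright",V[m].max(),cc[2][k].tolist(),tipc.round(2),"line end",pt(t.max()).round(1))
    L.append((D,pn,o,tipc,pt,t.max()))
    print(" joint-check plane dist to tilt joint",(np.array([.5125,-.2015,.08])-o)@pn)
ax=np.cross(L[0][1],L[1][1]); ax/=np.linalg.norm(ax); ax*=np.sign(ax[2]); print("axis",ax.round(3),"tilt",np.arccos(ax[2]),"az",np.degrees(np.arctan2(ax[1],ax[0])))
def tri(r1,r2):
    (o1,d1),(o2,d2)=r1,r2; t=np.linalg.lstsq(np.stack([d1,-d2],1),o2-o1,rcond=None)[0]; p,q=o1+t[0]*d1,o2+t[1]*d2; return (p+q)/2,np.linalg.norm(p-q)
print("tip bright",tri(ray(L[0][0],*L[0][3]),ray(L[1][0],*L[1][3])))
# axis line point at z=.14
A=np.array([L[0][1],L[1][1],[0,0,1]]); 
for z in(.08,.135,.14): print("axis at z",z,np.linalg.solve(A,[L[0][1]@L[0][2],L[1][1]@L[1][2],z]).round(4))
D=np.load("pics/w2.npz"); cv2.imwrite("pics/w2d.png",cv2.resize(D["im"][80:180,440:550],(440,400),interpolation=cv2.INTER_CUBIC))
h=cv2.cvtColor(D["im"],cv2.COLOR_BGR2HSV).astype(int);P=pts(D,D["d"])
m=(abs(P[...,0]-.515)<.04)&(abs(P[...,1]-.19)<.04)&(P[...,2]>.124); print("cap",m.sum(),P[m].mean(0),(P[m].min(0)+P[m].max(0))/2,np.ptp(P[m],0))
```

```text
w1 667 [ 56.2 133.9] [-0.918  0.396] [7.7, 11.2, 13.5, 13.1, 13.6, 14.0, 14.0, 14.0, 14.4, 14.0, 14.5, 14.5, 18.1, 18.5, 20.2, 21.1, 21.1, 21.1, 19.8, 18.5, 16.2, 11.8, 6.4] [-0.3, 0.1, 1.1, 0.7, 0.9, 0.5, 0.4, 0.3, 0.4, 0.0, 0.2, 0.0, -1.9, -2.2, -1.8, -1.5, -0.7, 0.1, 1.5, 1.7, 1.3, 1.2, 1.5]
 bright 254 [36, 129, 12, 18, 104] [ 40.97 139.43] line end [ 37.  142.1]
 joint-check plane dist to tilt joint 0.0011224214428902765
w2 573 [511.3 132.2] [0.856 0.518] [9.6, 13.2, 12.7, 13.5, 14.0, 14.0, 14.0, 14.0, 14.0, 17.1, 18.5, 20.4, 22.1, 22.6, 21.8, 19.9, 18.5, 14.0, 8.2] [-0.1, -0.7, -0.6, -0.7, -0.6, -0.5, -0.1, -0.3, 0.0, 1.4, 1.9, 1.3, 1.1, 0.3, -0.3, -0.9, -1.2, -1.4, 0.5]
 bright 254 [494, 120, 34, 26, 446] [511.52 133.71] line end [526.3 141.2]
 joint-check plane dist to tilt joint -0.002747668467299842
axis [-0.256  0.031  0.966] tilt 0.26082597156342563 az 173.203234022913
tip bright (array([ 0.49832766, -0.19275705,  0.12891571]), np.float64(0.0028336516957186077))
axis at z 0.08 [ 0.5107 -0.1992  0.08  ]
axis at z 0.135 [ 0.4961 -0.1974  0.135 ]
axis at z 0.14 [ 0.4948 -0.1973  0.14  ]
cap 855 [0.51581876 0.1918796  0.12629127] [0.51561619 0.19135947 0.12603439] [0.02506919 0.02921523 0.00406417]
```

View pics/w2d.png

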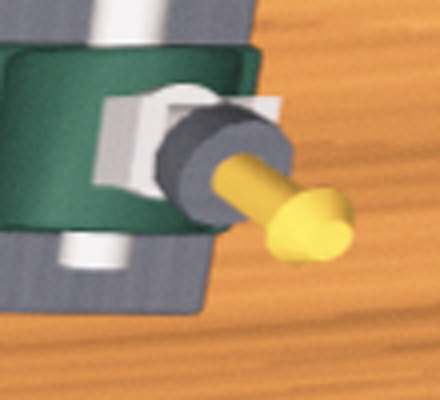

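The tip face in w2 is centred at about (521,139.5), and the stem enters the sleeve at about (498,124). Now I triangulate both points.

Run:
```python
from h import *
A,B=np.load("pics/w1.npz"),np.load("pics/w2.npz")
def tri(a,b):
    (o1,d1),(o2,d2)=ray(A,*a),ray(B,*b); t=np.linalg.lstsq(np.stack([d1,-d2],1),o2-o1,rcond=None)[0]; p,q=o1+t[0]*d1,o2+t[1]*d2; return (p+q)/2,np.linalg.norm(p-q)
t,e=tri((41.7,141.1),(521.2,139.5)); s,e2=tri((75.5,124.6),(498.5,124)); d=t-s; print(t,e,s,e2,np.linalg.norm(d),d/np.linalg.norm(d),np.arccos(d[2]/np.linalg.norm(d)))
j=np.array([.5125,-.2005,.08]); d=t-j; print("from joint",np.linalg.norm(d),d/np.linalg.norm(d),np.arccos(d[2]/np.linalg.norm(d)))
S=read_state(); R=np.array(S["tcp_rot"]); print(S["position"],R.round(4).tolist(), "to gun tool:",(R.T@(np.array([.516,.192,.2185])-S["position"])).round(4))
```

```text
[ 0.49551201 -0.19739455  0.13406312] 0.00024875464148869085 [ 0.50591338 -0.19929027  0.09899902] 0.0010591749745555946 0.036623403467299025 [-0.28400887  0.05176259  0.95742342] 0.2928555583953012
from joint 0.05675435350704297 [-0.29932485  0.05471738  0.95258104] 0.3091877429088635
[ 0.45149936 -0.04315222  0.21854851] [[0.9964, -0.0844, -0.001], [-0.0844, -0.9964, 0.0008], [-0.0011, -0.0007, -1.0]] to gun tool: [ 4.440e-02 -2.398e-01  2.000e-04]
```

Call:
{"method": "send_rows", "body": {
  "plan": [
    [0,0.0074,-0.04,0,0],
    [0,0.0074,-0.04,0,0],
    [0,0.0074,-0.04,0,0],
    [0,0.0074,-0.04,0,0],
    [0,0.0074,-0.04,0,0],
    [0,0.0074,-0.04,0,0],
    [0,0,0,0,0],
    [0,0,0,0,0],
    [0,0,0,0,0]
  ]
}}

```text
time_s: 2.92
position: [0.5188, 0.187, 0.2182]
tcp_rot: [[0.996, -0.093, -0.001], [-0.093, -0.996, -0.001], [-0.001, 0.001, -1.0]]
force: [-0.0, 0.3, -0.1]
opening: 1.004
grasp_force: 0.0
```

Run:
```python
from h import *
S=read_state(); R=np.array(S["tcp_rot"]); c,im,d=snap("wrist","w3"); P=pts(c,d)
print(S["position"],R.round(4).tolist())
m=(abs(P[...,0]-.515)<.04)&(abs(P[...,1]-.19)<.04)&(P[...,2]>.122)&(P[...,2]<.135); q=P[m]; print(m.sum(),q.mean(0),(q.min(0)+q.max(0))/2,np.ptp(q,0))
print((R.T@(np.array([.516,.192,.082])-S["position"])).round(4))
```

```text
[0.51881296 0.18699619 0.21816379] [[0.9957, -0.0926, -0.001], [-0.0926, -0.9957, -0.0009], [-0.0009, 0.001, -1.0]]
813 [0.51657606 0.19318091 0.12549645] [0.51566663 0.19324038 0.12500719] [0.02955498 0.02964582 0.00600884]
[-0.0031 -0.0049  0.1362]
```

Call:
{"method": "send_rows", "body": {
  "plan": [
    [0,-0.0032,-0.0055,0.016,0],
    [0,0,0,0.04,0],
    [0,0,0,0.04,0],
    [0,0,0,0.04,0],
    [0,0,0,0,0],
    [0,0,0,0,0],
    [255,0,0,0,0],
    [255,0,0,0,0],
    [255,0,0,0,0],
    [255,0,0,0,0],
    [255,0,0,0,0],
    [255,0,0,0,0],
    [255,0,0,0,0],
    [255,0,0,0,0],
    [255,0,0,0,0]
  ]
}}

```text
time_s: 4.22
position: [0.5161, 0.1942, 0.0826]
tcp_rot: [[0.996, -0.093, -0.0], [-0.093, -0.996, -0.0], [-0.0, 0.0, -1.0]]
force: [-0.5, 0.9, -0.3]
opening: 0.399
grasp_force: 0.0
```

Call:
{"method": "send_rows", "body": {
  "plan": [
    [255,0,0,0,0],
    [255,0,0,0,0],
    [255,0,0,0,0],
    [255,0,0,0,0]
  ]
}}

```text
time_s: 4.55
position: [0.516, 0.1941, 0.0825]
tcp_rot: [[0.996, -0.093, -0.0], [-0.093, -0.996, -0.0], [-0.0, 0.0, -1.0]]
force: [-0.2, -0.7, 0.5]
opening: 0.335
grasp_force: 30.0
```

Call:
{"method": "send_rows", "body": {
  "plan": [
    [255,0,0,-0.009,0],
    [255,0,0,-0.008,0],
    [255,0,0,0,0],
    [255,-0.003,0,0,0],
    [255,-0.003,0,0,0],
    [255,-0.003,0,0,0],
    [255,-0.003,0,0,0],
    [255,-0.003,0,0,0],
    [255,-0.003,0,0,0],
    [255,-0.003,0,0,0],
    [255,0,0,0,0],
    [255,0,0,0,0]
  ]
}}

```text
time_s: 5.55
position: [0.5013, 0.1954, 0.1014]
tcp_rot: [[0.996, -0.092, 0.014], [-0.092, -0.996, -0.001], [0.014, -0.001, -1.0]]
force: [7.5, -4.4, 0.7]
opening: 0.339
grasp_force: 30.0
```

```bash
cat > g.py <<'E'
from h import *
import sys
tag=sys.argv[1]; s=read_state(); p=np.array(s["position"]);R=np.array(s["tcp_rot"]); print(s["time_s"],p.round(4),np.round(s["force"],1),s["grasp_force"],s["opening"])
for n in("wrist","scene"):
    c,im,d=snap(n,tag+n[0]); h=cv2.cvtColor(im,cv2.COLOR_BGR2HSV).astype(int); P=pts(c,d)@np.eye(3); Q=(P-p)@R
    m=(abs(Q[...,0])<.06)&(abs(Q[...,1])<.017)&(Q[...,2]<.06)&(Q[...,2]>-.05)&(h[...,0]>100)&(h[...,0]<130)&(h[...,1]>130)&(h[...,2]>50)&(d>0)
    q=Q[m]
    if len(q)<30: print(n,len(q)); continue
    # cylinder fit: axis through (x0,y0,0), dir (a,b,-1), r=15mm; up along gun = -toolz
    from scipy.optimize import least_squares
    def f(k):
        o=np.array([k[0],k[1],-.005]); w=np.array([k[2],k[3],-1.]); w/=np.linalg.norm(w); e=q-o; return np.linalg.norm(np.cross(e,w),axis=1)-.015
    r=least_squares(f,[0,0,0,0],loss="soft_l1",f_scale=.001); print(n,len(q),"x0,y0",r.x[:2].round(4),"slope",r.x[2:].round(3),"rms",np.sqrt(np.mean(r.fun**2)).round(4))
E
python3 g.py a
```

```text
5.55 [0.5013 0.1954 0.1014] [ 7.5 -4.4  0.7] 30.004039462655783 0.33932896139250457
wrist 3015 x0,y0 [ 0.0015 -0.0004] slope [-0.14  -0.005] rms 0.0005
scene 120 x0,y0 [ 0.0034 -0.0016] slope [-0.105 -0.073] rms 0.0018
```

View pics/aw.png

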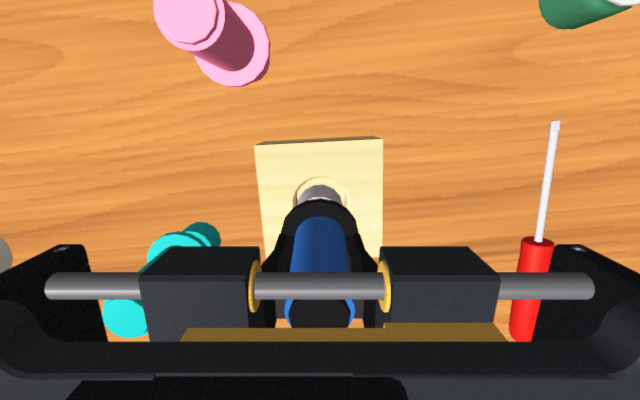

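The gun is pivoting in the pads as intended: the grip is at (320,250), leaning back, with the coupler still in the hole. I keep dragging.

Call:
{"method": "send_rows", "body": {
  "plan": [
    [255,-0.003,0,0,0],
    [255,-0.003,0,0,0],
    [255,-0.003,0,0,0],
    [255,-0.002,0,0,0],
    [255,0,0,0,0],
    [255,0,0,0,0]
  ]
}}

```text
time_s: 6.15
position: [0.4904, 0.1962, 0.1013]
tcp_rot: [[0.996, -0.092, 0.014], [-0.092, -0.996, -0.001], [0.014, -0.0, -1.0]]
force: [7.3, -5.9, 0.1]
opening: 0.338
grasp_force: 30.0
```

```bash
python3 g.py b
```

```text
6.15 [0.4904 0.1962 0.1013] [ 7.3 -5.9  0.1] 29.956500339321792 0.33846345948929263
wrist 3514 x0,y0 [ 0.0035 -0.0004] slope [-0.28  -0.004] rms 0.0006
scene 132 x0,y0 [ 0.0052 -0.0015] slope [-0.272 -0.014] rms 0.0023
```

Call:
{"method": "send_rows", "body": {
  "plan": [
    [255,-0.0015,0,0,0],
    [255,0,0,0,0],
    [255,0.002,0,-0.005,0],
    [255,0.002,0,-0.01,0],
    [255,0,0,-0.02,0],
    [255,0,0,-0.035,0],
    [255,0,0,-0.035,0],
    [255,0,0,-0.025,0],
    [255,0,0,0,0],
    [255,0,0,0,0],
    [255,0,0,0,0]
  ]
}}

```text
time_s: 7.17
position: [0.4848, 0.1966, 0.228]
tcp_rot: [[0.996, -0.093, -0.004], [-0.093, -0.996, -0.001], [-0.004, 0.001, -1.0]]
force: [0.5, 1.2, -3.2]
opening: 0.339
grasp_force: 30.0
```

```bash
python3 g.py c; python3 -c "
from h import *
s=read_state();print(np.round(s['tcp_rot'],4).tolist())"
```

```text
7.1667 [0.4848 0.1966 0.228 ] [ 0.5  1.2 -3.2] 30.001015006564558 0.33917923850177595
wrist 3561 x0,y0 [ 0.0037 -0.0004] slope [-0.294 -0.003] rms 0.0005
scene 162 x0,y0 [ 0.0056 -0.0013] slope [-0.285 -0.001] rms 0.002
[[0.9956, -0.0931, -0.0055], [-0.0931, -0.9957, -0.0009], [-0.0054, 0.0014, -1.0]]
```

View pics/cw.png

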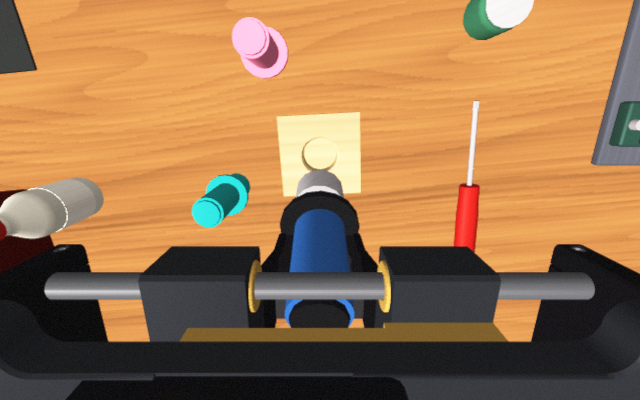

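Run:
```python
from h import *
D=np.load("pics/cw.npz"); s=read_state(); p=np.array(s["position"]);R=np.array(s["tcp_rot"]); P=pts(D,D["d"]); Q=(P-p)@R; h=cv2.cvtColor(D["im"],cv2.COLOR_BGR2HSV).astype(int)
o=np.array([.0037,-.0004,-.005]); w=np.array([-.294,-.003,-1]); w/=np.linalg.norm(w)
e=Q-o; a=e@w; r=np.linalg.norm(e-a[...,None]*w,axis=-1)
ok=(D["d"]>0)&(r<.026)&(abs(a)<.09)
blue=ok&(h[...,0]>100)&(h[...,0]<130)&(h[...,1]>130)&(h[...,2]>50)
print("blue a",np.percentile(a[blue],[0,.5,2,50,98,99.5,100]).round(4))
inn=ok&(r<.010)&(a>.02); print("cap top",inn.sum(),np.median(a[inn]),np.percentile(a[inn],[10,90]))
for lo in np.arange(-.08,.05,.004):
    k=ok&(a>=lo)&(a<lo+.004)
    if k.sum()>5: print(round(lo,3),k.sum(),np.percentile(r[k],[5,50,90]).round(4),np.median(h[k],0))
# world flange/ cup
for G in(0,): pass
```

```text
blue a [-0.0252 -0.0243 -0.0231  0.0057  0.0361  0.0374  0.0397]
cap top 748 0.03959855747054075 [0.03913953 0.04011843]
-0.072 73 [0.0162 0.0166 0.0171] [ 15.  35. 168.]
-0.068 128 [0.0163 0.0167 0.0171] [  7.   14.  137.5]
-0.064 118 [0.0162 0.0167 0.017 ] [  7.5  12.  135. ]
-0.06 123 [0.0162 0.0167 0.0171] [  7.  13. 135.]
-0.056 136 [0.0162 0.0167 0.0171] [  5.  13. 136.]
-0.052 255 [0.0137 0.0163 0.017 ] [  6.  10. 191.]
-0.048 40 [0.0136 0.0151 0.0163] [  1.5   5.  234.5]
-0.032 114 [0.0233 0.0238 0.0241] [12.5 15.  84.5]
-0.028 1409 [0.0155 0.0207 0.0238] [120.  20.  36.]
-0.024 476 [0.0148 0.017  0.0225] [109.  29.  38.]
-0.02 293 [0.0147 0.0153 0.0207] [108. 181. 113.]
-0.016 314 [0.0148 0.0153 0.0207] [108.  180.5 112.5]
-0.012 324 [0.0147 0.0153 0.021 ] [108. 180. 113.]
-0.008 355 [0.0147 0.0153 0.0211] [108. 180. 113.]
-0.004 387 [0.0148 0.0154 0.0219] [108. 181. 113.]
0.0 423 [0.0148 0.0155 0.0218] [108. 180. 111.]
0.004 480 [0.0148 0.0155 0.0229] [108. 180. 109.]
0.008 499 [0.0148 0.0155 0.0232] [108. 180. 110.]
0.012 494 [0.0147 0.0154 0.0235] [108. 181. 112.]
0.016 516 [0.0148 0.0155 0.0239] [108. 180. 112.]
0.02 285 [0.0148 0.0154 0.024 ] [108. 182. 116.]
0.024 15 [0.0153 0.0157 0.0162] [108. 187. 117.]
0.028 269 [0.0153 0.0175 0.0194] [140.  12.  65.]
0.032 482 [0.0128 0.0151 0.02  ] [107.  168.  148.5]
0.036 1501 [0.003  0.0111 0.014 ] [120.  21.  35.]
0.04 346 [0.0033 0.0122 0.0236] [120.  23.  34.]
0.044 97 [0.0206 0.0231 0.0254] [120.  36.  20.]
0.048 43 [0.0229 0.0245 0.0255] [105.  41.  25.]
```

The held gun's axis fits well and its tilt is about 0.28 rad, which matches the nipple. Now I move to just above the nipple.

Call:
{"method": "send_rows", "body": {
  "plan": [
    [255,0.002,0.02,0,0],
    [255,0.002,0.039,0,0],
    [255,0.002,0.039,0,0],
    [255,0.002,0.039,0,0],
    [255,0.002,0.039,0,0],
    [255,0.002,0.039,0,0],
    [255,0.002,0.039,0,0],
    [255,0.002,0.039,0,0],
    [255,0.002,0.039,0,0],
    [255,0.002,0.039,0,0],
    [255,0,0.02,0,0],
    [255,0,0,0,0],
    [255,0,0,0,0],
    [255,0,0,0,0]
  ]
}}

```text
time_s: 8.43
position: [0.4691, -0.1931, 0.228]
tcp_rot: [[0.996, -0.093, -0.003], [-0.093, -0.996, 0.003], [-0.004, -0.003, -1.0]]
force: [-0.4, 1.5, -4.9]
opening: 0.338
grasp_force: 30.0
```

```bash
python3 g.py d
cat > e.py <<'E'
from h import *
import sys
x0,y0,a,b=map(float,sys.argv[1:5]); tip=np.array([.4955,-.1974,.1341]); n=np.array([-.287,.03,.957]); n/=np.linalg.norm(n)
s=read_state(); p=np.array(s["position"]);R=np.array(s["tcp_rot"]); w=np.array([a,b,-1]); w/=np.linalg.norm(w); o=np.array([x0,y0,-.005])
at=float(sys.argv[5]) if len(sys.argv)>5 else .0397
B=p+R@(o-(at+.0723-.0397+0)*w) if 0 else p+R@(o+(at-.112)*w); S=p+R@(o+(at-.092)*w); W=R@w
print("gun axis",W.round(3),"angle to n",np.arccos(W@n).round(3),"bottom",B.round(4)); e=B-tip; ax=e@n; print("bottom: along n",ax.round(4),"off(tool)",(R.T@(e-ax*n)).round(4)); print("tool move: 1mm along -n",(R.T@(-n)).round(3),"to home",(R.T@(tip-S)).round(4), "to 2mm above tip",(R.T@(tip+.002*n-B)).round(4))
E
python3 e.py .0037 -.0004 -.294 -.003
```

```text
8.4333 [ 0.4691 -0.1931  0.228 ] [-0.4  1.5 -4.9] 30.00136454589665 0.3378176185418954
wrist 3558 x0,y0 [ 0.0038 -0.0005] slope [-0.293 -0.002] rms 0.0006
scene 110 x0,y0 [ 0.0067 -0.0011] slope [-0.261 -0.055] rms 0.0023
gun axis [-0.279  0.027  0.96 ] angle to n 0.009 bottom [ 0.4935 -0.1945  0.1643]
bottom: along n 0.0295 off(tool) [ 0.0063 -0.0026 -0.0019]
tool move: 1mm along -n [0.291 0.005 0.957] to home [0.0079 0.0028 0.0493] to 2mm above tip [0.0017 0.0028 0.0282]
```

View pics/dw.png

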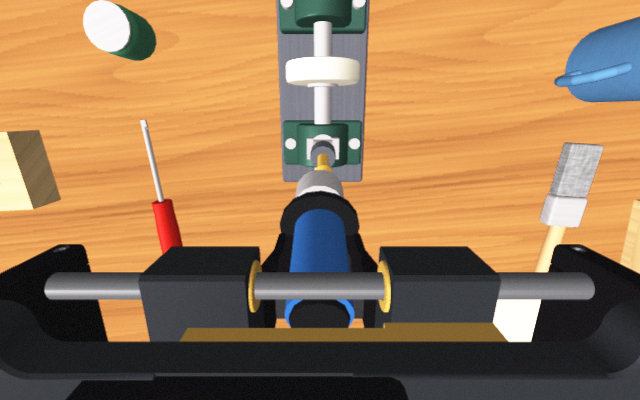

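The nipple stem shows at (322,160), just past the coupler rim at (320,180). I measure its lateral offset in this same view.

Run:
```python
from h import *
D=np.load("pics/dw.npz"); s=read_state(); p=np.array(s["position"]);R=np.array(s["tcp_rot"]); P=pts(D,D["d"]); Q=(P-p)@R; h=cv2.cvtColor(D["im"],cv2.COLOR_BGR2HSV).astype(int)
m=(h[...,0]>16)&(h[...,0]<34)&(h[...,1]>110)&(abs(P[...,0]-.5)<.03)&(abs(P[...,1]+.2)<.03)&(P[...,2]>.09)&(P[...,2]<.145)
v,u=np.where(m); print(m.sum(),u.min(),u.max(),v.min(),v.max())
for r in range(v.min(),v.max()+1):
    k=m[r]; q=Q[r][k]; print(r,k.sum(),np.where(k)[0][[0,-1]],((q.min(0)+q.max(0))/2).round(4), P[r][k].mean(0).round(4))
g=(abs(Q[...,1])<.03)&(abs(P[...,2]-.095)<.012)&(h[...,2]<140)&(h[...,1]<80)&(abs(P[...,0]-.5)<.03); q=Q[g]; print("sleeve",g.sum(),((q.min(0)+q.max(0))/2).round(4),np.ptp(q,0).round(4))
```

```text
181 316 331 153 171
153 1 [323 323] [0.0417 0.0033 0.1262] [ 0.5106 -0.1994  0.1024]
154 6 [320 325] [0.0409 0.0028 0.1253] [ 0.5099 -0.1989  0.1036]
155 8 [319 326] [0.0402 0.0028 0.1238] [ 0.5092 -0.1988  0.105 ]
156 10 [318 327] [0.0394 0.0028 0.1233] [ 0.5085 -0.1987  0.1064]
157 10 [318 327] [0.0389 0.0028 0.1205] [ 0.508  -0.1987  0.1087]
158 10 [318 327] [0.0381 0.0027 0.1199] [ 0.5073 -0.1986  0.1101]
159 10 [318 327] [0.0375 0.0027 0.1181] [ 0.5067 -0.1985  0.1122]
160 10 [318 327] [0.0369 0.0027 0.1161] [ 0.5061 -0.1984  0.1138]
161 10 [318 327] [0.0363 0.0027 0.1143] [ 0.5055 -0.1984  0.1155]
162 10 [318 327] [0.0358 0.0027 0.112 ] [ 0.505  -0.1983  0.1179]
163 10 [318 327] [0.0352 0.0027 0.1105] [ 0.5044 -0.1983  0.1194]
164 11 [318 328] [0.0352 0.0031 0.1049] [ 0.5039 -0.1986  0.1217]
165 11 [318 328] [0.0345 0.0031 0.104 ] [ 0.5041 -0.1986  0.1278]
166 12 [317 328] [0.0319 0.0024 0.1141] [ 0.5033 -0.1981  0.1279]
167 13 [317 329] [0.034  0.003  0.0974] [ 0.503  -0.1985  0.1314]
168 15 [316 330] [0.0331 0.003  0.0973] [ 0.5023 -0.1984  0.1318]
169 16 [316 331] [0.0323 0.0034 0.0971] [ 0.5014 -0.1987  0.1317]
170 5 [327 331] [0.0316 0.008  0.0967] [ 0.5002 -0.2032  0.1319]
171 3 [329 331] [0.0306 0.0088 0.0973] [ 0.4991 -0.204   0.1313]
sleeve 350 [0.0413 0.0054 0.1341] [0.0247 0.0267 0.0208]
```

Call:
{"method": "send_rows", "body": {
  "plan": [
    [255,0.0007,0.003,0.01,0],
    [255,0.001,0,0.01,0],
    [255,0,0,0.008,0],
    [255,0,0,0,0],
    [255,0.0006,0,0.0019,0],
    [255,0.0006,0,0.0019,0],
    [255,0.0006,0,0.0019,0],
    [255,0.0006,0,0.0019,0],
    [255,0,0,0,0],
    [255,0,0,0,0]
  ]
}}

```text
time_s: 9.37
position: [0.4742, -0.1977, 0.194]
tcp_rot: [[0.996, -0.093, 0.0], [-0.093, -0.996, -0.0], [0.0, 0.0, -1.0]]
force: [0.6, 0.9, -3.4]
opening: 0.336
grasp_force: 30.0
```

```bash
python3 g.py e; python3 e.py .0037 -.0004 -.293 -.003
```

```text
9.3667 [ 0.4742 -0.1977  0.194 ] [ 0.6  0.9 -3.4] 30.001051956787705 0.3355862816403225
wrist 3561 x0,y0 [ 0.0038 -0.0004] slope [-0.294 -0.002] rms 0.0006
scene 96 x0,y0 [ 0.0064 -0.0012] slope [-0.257 -0.009] rms 0.0025
gun axis [-0.28   0.029  0.96 ] angle to n 0.008 bottom [ 0.4981 -0.1998  0.1297]
bottom: along n -0.005 off(tool) [ 0.0014  0.0021 -0.0004]
tool move: 1mm along -n [0.288 0.003 0.957] to home [ 0.0028 -0.0021  0.0148] to 2mm above tip [-0.0034 -0.0021 -0.0063]
```

Call:
{"method": "send_rows", "body": {
  "plan": [
    [255,-0.001,-0.002,0,0],
    [255,0,0,0,0],
    [255,0.0006,0,0.0019,0],
    [255,0.0006,0,0.0019,0],
    [255,0.0006,0,0.0019,0],
    [255,0.0006,0,0.0019,0],
    [255,0.0006,0,0.0019,0],
    [255,0,0,0,0],
    [255,0,0,0,0]
  ]
}}

```text
time_s: 10.22
position: [0.4763, -0.1956, 0.1839]
tcp_rot: [[0.996, -0.093, -0.0], [-0.093, -0.996, 0.001], [-0.0, -0.001, -1.0]]
force: [1.3, -0.1, -5.1]
opening: 0.338
grasp_force: 30.0
```

```bash
python3 g.py f; python3 e.py .0037 -.0004 -.293 -.003
```

```text
10.2167 [ 0.4763 -0.1956  0.1839] [ 1.3 -0.1 -5.1] 30.000023734755814 0.33757233105286905
wrist 3548 x0,y0 [ 0.0037 -0.0005] slope [-0.294 -0.002] rms 0.0006
scene 100 x0,y0 [ 0.0234 -0.0042] slope [-1.749  0.525] rms 0.0062
gun axis [-0.279  0.028  0.96 ] angle to n 0.008 bottom [ 0.5001 -0.1976  0.1196]
bottom: along n -0.0152 off(tool) [ 0.0002 -0.0003 -0.0001]
tool move: 1mm along -n [0.289 0.004 0.957] to home [0.001  0.0003 0.0047] to 2mm above tip [-0.0052  0.0002 -0.0164]
```

Call:
{"method": "send_rows", "body": {
  "plan": [
    [255,0.0006,0,0.0019,0],
    [255,0.0006,0,0.0019,0],
    [255,0.0006,0,0.0019,0],
    [255,0.0006,0,0.0019,0],
    [255,0.0006,0,0.0019,0],
    [255,0,0,0,0],
    [255,0,0,0,0]
  ]
}}

```text
time_s: 10.9
position: [0.4788, -0.1962, 0.1759]
tcp_rot: [[0.996, -0.093, -0.001], [-0.093, -0.996, -0.0], [-0.001, 0.0, -1.0]]
force: [-4.2, 0.6, 5.5]
opening: 0.337
grasp_force: 30.0
```

```bash
python3 g.py i; python3 e.py .0037 -.0004 -.293 -.003
```

```text
10.9 [ 0.4788 -0.1962  0.1759] [-4.2  0.6  5.5] 30.001600328832865 0.3369136132129734
wrist 3555 x0,y0 [ 0.0037 -0.0004] slope [-0.293 -0.002] rms 0.0006
scene 92 x0,y0 [ 0.0061 -0.0013] slope [-0.328  0.035] rms 0.0021
gun axis [-0.279  0.029  0.96 ] angle to n 0.008 bottom [ 0.5027 -0.1983  0.1116]
bottom: along n -0.0236 off(tool) [ 0.0004  0.0001 -0.0001]
tool move: 1mm along -n [0.289 0.003 0.957] to home [-0.0016 -0.0001 -0.0033] to 2mm above tip [-0.0078 -0.0002 -0.0244]
```

Call:
{"method": "send_rows", "body": {
  "plan": [
    [255,0.0006,0,0.0019,0],
    [255,0.0006,0,0.0019,0],
    [255,0.0006,0,0.0019,0],
    [255,0,0,0,0],
    [255,0,0,0,0]
  ]
}}

```text
time_s: 11.42
position: [0.4805, -0.1964, 0.1705]
tcp_rot: [[0.996, -0.093, -0.001], [-0.093, -0.996, -0.0], [-0.001, 0.001, -1.0]]
force: [-4.1, 1.4, 8.4]
opening: 0.336
grasp_force: 30.0
```

```bash
python3 g.py j; python3 e.py .0037 -.0004 -.293 -.003
```

```text
11.4167 [ 0.4805 -0.1964  0.1705] [-4.1  1.4  8.4] 30.00139297451824 0.33600675934989793
wrist 3558 x0,y0 [ 0.0037 -0.0005] slope [-0.292 -0.002] rms 0.0006
scene 94 x0,y0 [ 0.0055 -0.0012] slope [-0.284 -0.075] rms 0.0026
gun axis [-0.279  0.029  0.96 ] angle to n 0.009 bottom [ 0.5044 -0.1984  0.1062]
bottom: along n -0.0293 off(tool) [ 0.0005  0.0001 -0.0001]
tool move: 1mm along -n [0.289 0.003 0.957] to home [-0.0033 -0.0001 -0.0087] to 2mm above tip [-0.0096 -0.0002 -0.0298]
```

Call:
{"method": "send_rows", "body": {
  "plan": [
    [255,0.0003,0,0.001,0],
    [255,0,0,0,0],
    [255,0,0,0,0],
    [255,0,0,0,0],
    [255,0,0,0,0],
    [255,0,0,0,0]
  ]
}}

```text
time_s: 12.02
position: [0.4808, -0.1964, 0.1697]
tcp_rot: [[0.996, -0.093, -0.001], [-0.093, -0.996, -0.001], [-0.001, 0.001, -1.0]]
force: [-4.1, 0.3, 7.6]
opening: 0.334
grasp_force: 30.0
```

```bash
python3 g.py k; python3 e.py .0037 -.0004 -.293 -.003
python3 - <<'E'
from h import *
D=np.load("pics/kw.npz");S=np.load("pics/ks.npz")
a=cv2.resize(D["im"][110:240,260:390],(500,500),interpolation=cv2.INTER_CUBIC);b=cv2.resize(S["im"][130:210,250:310],(300,400),interpolation=cv2.INTER_CUBIC)
cv2.imwrite("pics/kc.png",np.hstack([a,np.pad(b,((0,100),(0,0),(0,0)))]))
E
```

```text
12.0167 [ 0.4808 -0.1964  0.1697] [-4.1  0.3  7.6] 30.001353048719466 0.33438616478151334
wrist 3556 x0,y0 [ 0.0037 -0.0004] slope [-0.293 -0.002] rms 0.0006
scene 93 x0,y0 [ 0.0053 -0.0019] slope [-0.316 -0.063] rms 0.0028
gun axis [-0.279  0.029  0.96 ] angle to n 0.009 bottom [ 0.5047 -0.1984  0.1053]
bottom: along n -0.0303 off(tool) [ 0.0005  0.0001 -0.0002]
tool move: 1mm along -n [0.289 0.003 0.957] to home [-0.0036 -0.0001 -0.0096] to 2mm above tip [-0.0098 -0.0002 -0.0307]
```

View pics/kc.png

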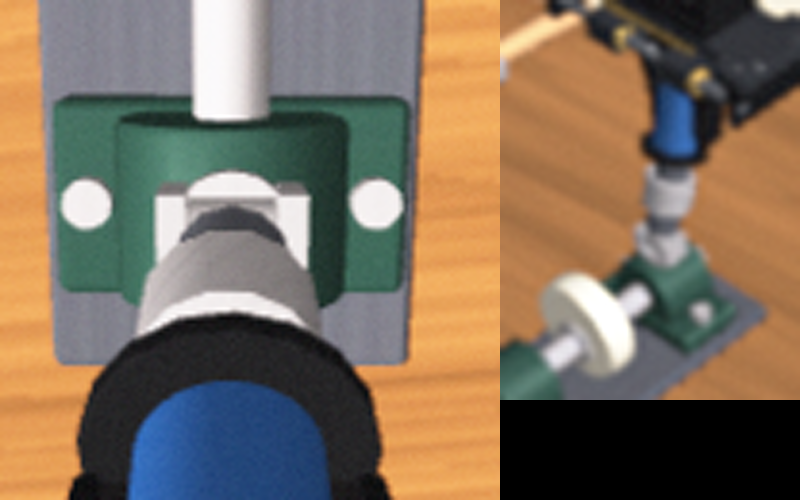

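The coupler sits coaxial on the nipple, and its rim is only a few mm from the dark sleeve (left crop 230,230). I check for axial slip in the grip, then hand in.

Run:
```python
from h import *
D=np.load("pics/kw.npz"); s=read_state(); p=np.array(s["position"]);R=np.array(s["tcp_rot"]); e=(pts(D,D["d"])-p)@R-np.array([.0037,-.0004,-.005])
w=np.array([-.293,-.002,-1]); w/=np.linalg.norm(w); a=e@w; r=np.linalg.norm(e-a[...,None]*w,axis=-1); k=(r<.01)&(a>.02)&(a<.06); c=np.median(a[k]); print("cap",c)
depth=.0303-.020-(c-.0396); print("depth",depth)
if depth>.0085: print(hand_in())
```

```text
cap 0.039029317109761895
depth 0.010870682890238108
the job is handed in; nothing more can be done
None
```

The job is handed in: the blue gun is still gripped, with its coupler home on the tilted nipple (axes about 0.01 rad apart). My measurements put the nipple about 10 mm into its 12 mm stroke; the judge's verdict was not shown.

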